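# Load a slide carrier into the scanner stage

### The job

Load the slide for scanning: press the red catch of the loading dock so that the slide carrier pops loose, draw the carrier out along its dovetail, and slide it fully home in the matching dovetail of the scanner's stage until that catch clicks up and holds it. Press and push gently, keep the carrier level, and leave the other things on the bench alone.

Things in the scene. Friction and masses are not known exactly. Their poses are not given: they have to be found in the camera images.
- carrier: slide carrier: black plate 124 mm long (its x), 9 mm thick, dovetail edges (52 mm wide at the underside, 41.6 mm on top), a glass slide on top and an upright blue grip block at its tail; about 0.16 kg. Origin: centre of the underside; +x is its leading end, z up. It slides +x first into a dovetail
- carrier_grip (a point): centre of the carrier's blue grip block, 51 mm behind the carrier's origin and 27 mm above its underside. The block is 14 mm along the carrier's x, 24 mm along its y and stands from 9 to 41 mm above the underside; 26 mm free between it and the glass, nothing beside or behind it
- loading_dock: fixed aluminium dock on the bench, holds the latched carrier at the start; 173 x 76 mm, floor 24 mm above the bench. Origin on the bench below dock_home. +x: the way a carrier slides in, so it comes out along -x. Steel rails 10 mm above the floor undercut the carrier from x = -14 to 43 mm, plain floor on to x = -69 mm
- dock_home (a point): point on the dock's floor where the carrier's origin lies when home in the dock (axes as the dock). The catch's nose, under the carrier's front, then holds it. Drawn 80 mm from here along -x, the carrier is clear of the undercut and free to lift
- dock_button (a point): centre of the top of the loading dock's red press pad (22 x 28 mm, 14 mm above the dock floor, 90 mm from dock_home along the dock's +x). Pressing it straight down, about 6 mm, frees the carrier, and two sprung pins push that out by some 12 to 20 mm, where it stays after the pad is let go
- dock_catch (a joint): how far (m) the loading dock's catch is pressed down: 0 up, 0.006 at the bottom; the carrier is free from about 0.004. Takes 3 to 4.5 N and up to 2 N more for friction. The carrier's front holds it partly down until it is drawn out further
- scanner: fixed slide scanner: white housing 450 mm wide, 200 mm high, front wall at x = 150 mm, its stage run out in front: the same dovetail as the dock's, floor 70 mm above the bench, 76 mm wide. Origin on the bench below stage_home; +x points into the housing and is the way the carrier slides in. Its red press pad is nominally at x = 79 to 101 mm, 14 mm above the floor
- stage_mouth (a point): middle of the stage's flared mouth, on its floor, 28 mm from stage_home along -x (axes as the scanner). The mouth, 57 mm wide, narrows over 14 mm to the rails, which undercut the carrier with 0.9 mm of play each side from x = -14 to 43 mm of the scanner. Plain floor from here out to x = -69 mm, to set the carrier's front down on
- stage_home (a point): point on the stage's floor where the carrier's origin lies, nominally, when home (axes as the scanner). The block with end stop and catch is clamped where the optics needed it: true home is up to 10 mm before or beyond this point along x and must be felt. The catch clicks some 1.5 mm before the hard stop
- stage_catch (a joint): how far (m) the stage's catch is pressed down: 0 up, about 0.004 while the carrier's front rides over it (from about 23 mm before home), back to 0 with a click when the carrier is home
- stage_pins (a joint): how far (m) the stage's two sprung ejector pins stand out of their home position: 0.014 while the stage is empty, under 0.001 with the carrier latched. They push back with 4 N at first touch, 6 N at home; with catch and friction a steady push of some 8 to 14 N seats the carrier, more only loads the hard stop
- oil_bottle: bystander: amber dropper bottle with black cap, 32 mm diameter, 72 mm high, origin under its centre
- dish: bystander: round lidded culture dish, whitish clear plastic, 61 mm diameter, 16 mm high, origin under its centre
- slide_box: bystander: small slide box, yellow with white lid, 85 x 35 x 33 mm, origin under its centre
Mind the look-alikes: they are no part of the job. There is more than one size of the carrier; the job needs the smaller. What is shaped like the loading_dock but brown is not meant.

How it is judged:
By the outcome, as a careful person would: the job done as asked, in the order asked, and still so for the second after the job is handed in, with the robot touching nothing.
It also fails if it takes over 64 s, if anything falls off the work surface, if the arm or the gripper's body presses on something with over 40 N, if the wrist force passes 120 N, or if a joint passes its speed limit or range.

### The arm

A 7-joint arm with a two-finger parallel gripper is mounted at the origin on the work surface. World frame = base frame: x ahead of the robot, y to its left, z up, the work surface at z = 0. Lengths are in m, angles in rad, forces in N, time in s.
With the tool pointing down it reaches from about 0.4 to 0.85 m from the base axis. Payload 4.5 kg.
Tool frame: the origin (TCP) lies on the front face of the gripper's body, between the roots of the fingers; the fingertips stand 73 mm ahead of it and the grasp point (between the pads) lies 54 mm ahead of it; z points along the fingers, y is the direction in which the jaws open and shut (so a half turn about z gives the same grasp; the last joint's range is limited). The gripper opens to 85 mm and grips with 20 to 120 N. Pads are 22 mm wide; open, the fingers measure 114 mm over their backs; the gripper's body (76 mm by 85 mm) begins 54 mm behind the grasp point. The pads swing forward as they close: fully open they stand 13 mm farther back than shut.
Start: joints at [-1.082, 0.689, -0.195, 1.565, 0.157, 0.902, -0.215], TCP at [0.275, 0.561, 0.304] pointing down, gripper open.
Joint ranges: [-3.01, 3.01], [-0.46, 2.08], [-1.47, 1.51], [0.13, 2.56], [-1, 4.14], [0.04, 2.09], [-2.66, 2.66]. Speed limits (rad/s): [2.57, 2.57, 3.14, 3.14, 3.14, 3.14, 3.14].

### API

Orientations are given as a rotation vector (axis times angle).
In Python, from rig import robot gives the robot as it stands.
- The arm moves only by the tool drive_tool, never from a script. Its argument "increments" is a list that holds one entry, the list of rows, each a list of 7 numbers: the turn, a rotation vector about the tool's x, y, z in units of 8 degrees (1.0 is 8 degrees), then the shift along the tool's x, y, z in units of 60 mm (1.0 is 60 mm), then the closure, from 0 (fully open) to 1 (shut). A call has 1 to 20 rows; each row is the pose to reach, as a shift and turn from the pose commanded when the call began, along the tool's axes at that moment; what a row does not reach only later rows make up. A row lasts 1/8 s, in which the tool goes at most 62.5 mm and 10.7 degrees, less where a joint would pass 70% of its speed; a pose out of reach is approached as far as the arm can. A call with a gripper value outside its range is refused whole. The fingers move at their own pace and stop on an object; "force" is the grip in N (left out, the last holds). Time passes only in rows, so rows that repeat a pose let the fingers close. It gives the time, the measured TCP pose, the force and the opening at its end, in the units of the state.
- robot.get_state(): the state, without advancing time (a new reading comes with each control period).
- robot.read_camera(name): name is "side" or "top"; returns the picture (400x640x3 uint8, red, green, blue); there is no depth.
- robot.get_calibration(name): a dict with "mtx" (3x3 intrinsics, pixels), "dist" ([k1, k2, p1, p2, k3] as OpenCV has them; the pictures are not rectified), "camera_from_world" (4x4, takes a point from world to camera coordinates). Camera axes: x right, y down, z forward; pixel columns grow to the right and rows downward; lengths in m; the calibration is good to about 2 mm. A picture is of the moment at which its call begins. get_calibration takes no time and is no camera call.
- robot.finish_job(): hands the job in, once; it reports no verdict.
The state is a dict: "t": time; "joint_positions": joint angles; "dq": joint speeds; "tau": joint torques, N m; "tcp_pos": TCP position; "tcp_rot": TCP orientation; "force": force on the tool from outside, world axes, zero at the start; "moment": the same for the moment, N m; "finger_gap": finger opening in m.
Only numpy, scipy, OpenCV 4.12 (cv2) and the standard library are available. Lean on these libraries where they do the work, as an engineer would, in place of code of your own. Each camera call takes 0.05 s, during which the arm holds its last target.

## Working session

There is one attempt and no reset: what is moved stays moved. The work goes in short steps, Python scripts to look and compute and a tool call to move; the robot and the scene stay as the last step left them, time stands still between calls to the robot, and variables do not carry over. Pictures are saved under pics/ and viewed, and the job is handed in when it is done.

Besides the shell and the picture viewer there is one more tool, called after "Emit:" by a JSON object that holds its "fn" and its "kwargs", one argument or row to a line. drive_tool: Moves the arm, as the interface text tells. Its arguments: {"type":"object","properties":{"increments":{"type":"array","items":{"type":"array","items":{"type":"array","items":{"type":"number"}}}},"force":{"type":"number"}},"required":["increments"]}

```bash
mkdir -p pics; ls
python3 - <<'E'
from rig import robot
import cv2
for n in("side","top"):
    im=robot.read_camera(n); cv2.imwrite(f"pics/{n}0.png",im[:,:,::-1])
    c=robot.get_calibration(n); print(n,c)
print(robot.get_state())
E
```

```text
pics
side {'mtx': array([[434.28995624,   0.        , 319.30184899],
       [  0.        , 434.28995624, 202.2155593 ],
       [  0.        ,   0.        ,   1.        ]]), 'dist': array([-0.07666276,  0.        ,  0.        ,  0.        ,  0.        ]), 'camera_from_world': array([[-0.73629461, -0.67618808,  0.02529692,  0.39757868],
       [-0.4022147 ,  0.40729204, -0.8199613 ,  0.25014781],
       [ 0.54414482, -0.61390788, -0.57185971,  0.59405211],
       [ 0.        ,  0.        ,  0.        ,  1.        ]])}
top {'mtx': array([[462.64210809,   0.        , 315.95582131],
       [  0.        , 462.64210809, 198.20628606],
       [  0.        ,   0.        ,   1.        ]]), 'dist': array([-0.09063215,  0.        ,  0.        ,  0.        ,  0.        ]), 'camera_from_world': array([[ 8.19564162e-02, -9.96635491e-01,  9.18986534e-04,
        -9.77404265e-03],
       [-9.73863253e-01, -8.02797053e-02, -2.12474785e-01,
         5.19030674e-01],
       [ 2.11833688e-01,  1.65187047e-02, -9.77166117e-01,
         8.82084625e-01],
       [ 0.00000000e+00,  0.00000000e+00,  0.00000000e+00,
         1.00000000e+00]])}
{'t': 0.1, 'joint_positions': array([-1.08221241,  0.68989455, -0.1944956 ,  1.56624511,  0.15733589,
        0.90248644, -0.21509459]), 'dq': array([ 6.26950905e-04,  4.34177318e-05,  9.44725741e-04, -1.82516830e-03,
        7.38726003e-06,  2.35444686e-04,  7.10656163e-04]), 'tau': array([-3.63917527e-03, -5.40598583e+01, -1.27145559e+00, -1.58985776e+01,
        9.41006321e-03,  4.39688141e-03, -1.96625564e-05]), 'tcp_pos': array([0.27439044, 0.56103592, 0.30316564]), 'tcp_rot': array([-7.08053654e-01, -3.06054522e+00,  2.55623098e-03]), 'force': array([ 0.772325  , -0.26032259, -0.38682236]), 'moment': array([-0.00228735, -0.01178645, -0.01344599]), 'finger_gap': 0.08547390545057512}
```

View pics/side0.png

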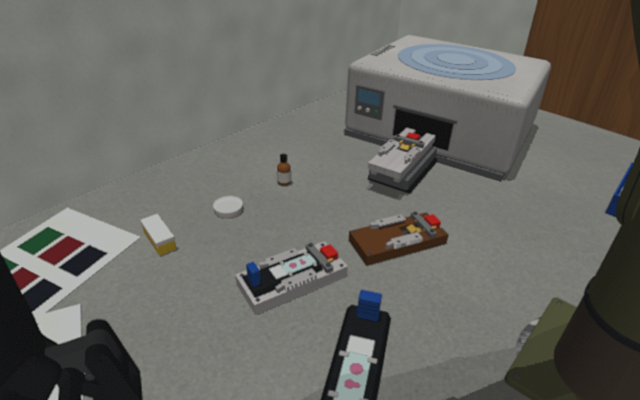

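View pics/top0.png

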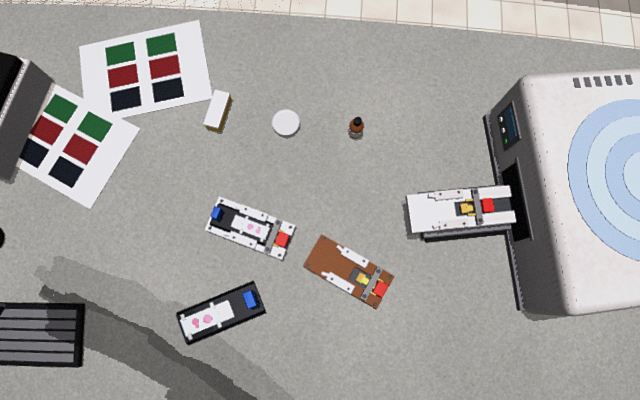

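The top picture shows the aluminium dock with the carrier near (250,228), its red pad at (282,240) and blue grip at (215,213). The scanner stage is near (460,208), the brown decoy near (350,270) and the bigger loose carrier near (222,312). I'll enlarge crops of the dock and stage.

Run:
```python
import cv2
t=cv2.imread("pics/top0.png"); s=cv2.imread("pics/side0.png")
def crop(im,x,y,w,h,k,n): cv2.imwrite(n,cv2.resize(im[y:y+h,x:x+w],None,fx=k,fy=k,interpolation=cv2.INTER_CUBIC))
crop(t,200,190,100,75,8,"pics/td.png"); crop(t,395,170,140,80,5.5,"pics/ts.png")
crop(s,230,230,125,85,6,"pics/sd.png"); crop(s,360,100,100,95,6,"pics/ss.png")
```

```text
(no output)
```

View pics/td.png

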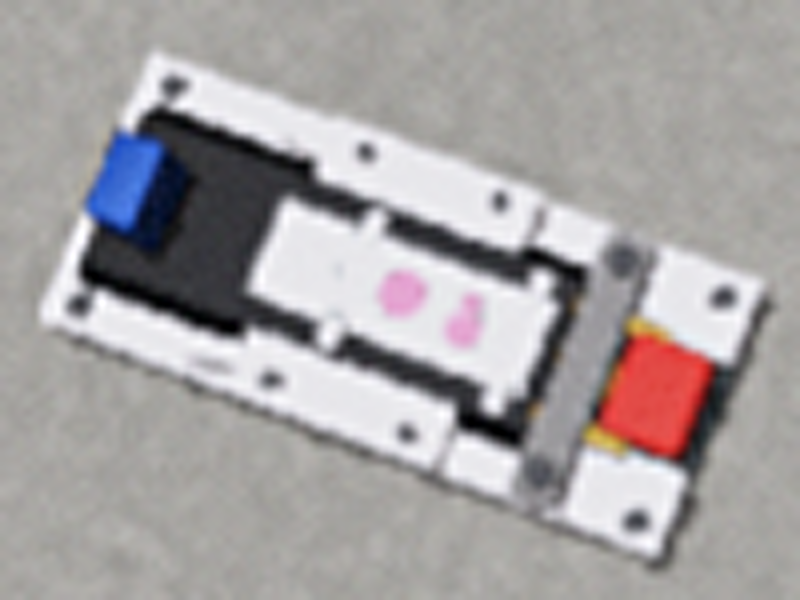

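View pics/ts.png

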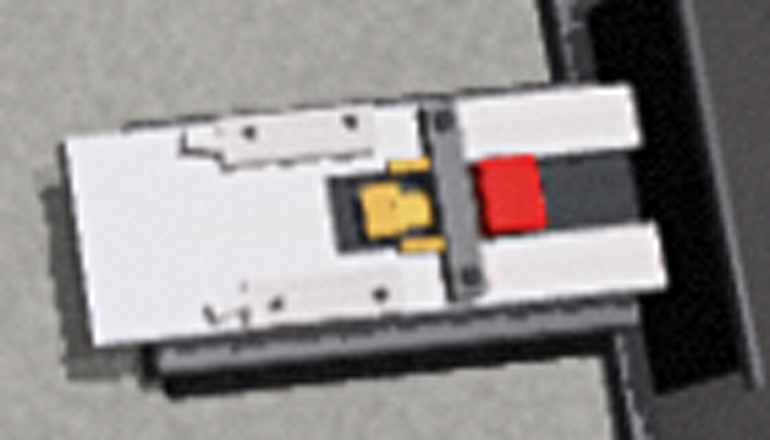

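View pics/sd.png

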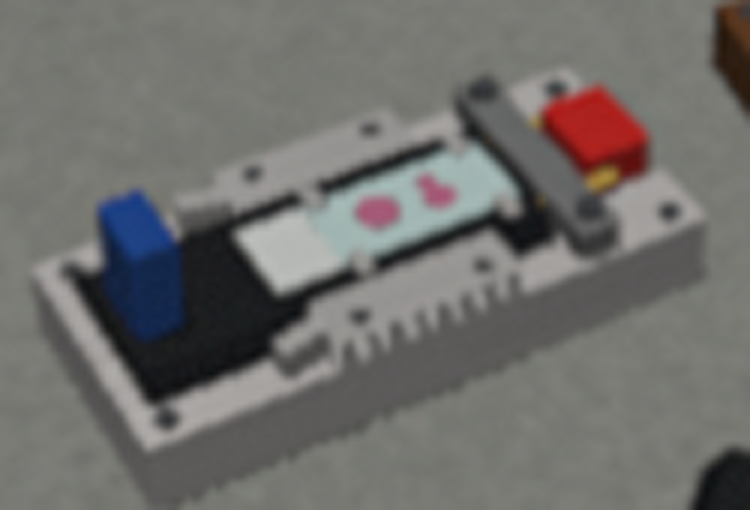

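View pics/ss.png

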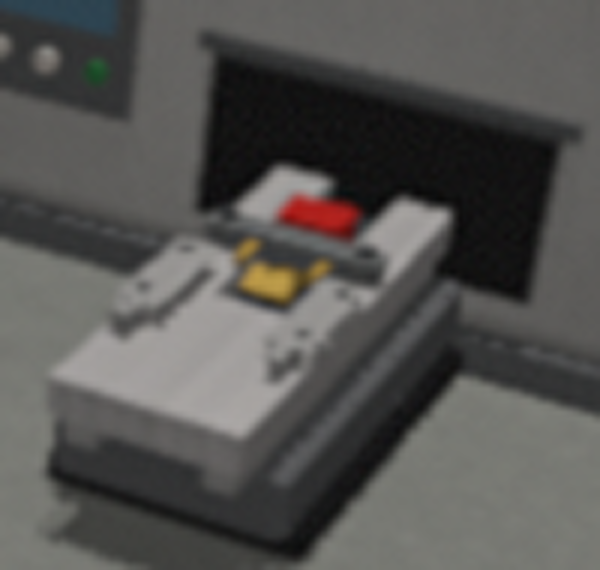

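```bash
cat > h.py <<'E'
import numpy as np, cv2
from scipy.optimize import least_squares
from rig import robot
def proj(n,P):
    c=robot.get_calibration(n);T=c["camera_from_world"]
    rv=cv2.Rodrigues(T[:3,:3])[0]
    return cv2.projectPoints(np.asarray(P,float).reshape(-1,3),rv,T[:3,3],c["mtx"],c["dist"])[0].reshape(-1,2)
def px(u,k,o): return (np.array(u)+.5)/k-.5+np.array(o)
def world(p,L):
    c,s=np.cos(p[2]),np.sin(p[2]);L=np.asarray(L,float)
    return np.c_[p[0]+c*L[:,0]-s*L[:,1],p[1]+s*L[:,0]+c*L[:,1],L[:,2]]
def fit(obs,p0,verbose=1):
    # obs: list (cam, px Nx2, local Nx3)
    f=lambda p:np.concatenate([(proj(n,world(p,L))-u).ravel() for n,u,L in obs])
    r=least_squares(f,p0,loss="soft_l1")
    if verbose:
        for n,u,L in obs: print(n,np.round(proj(n,world(r.x,L))-u,1).tolist())
    return r.x
E
python3 - <<'E'
from h import *
z=.024
tl=np.array([[-69,38,24],[-69,-38,24],[104,-38,24],[104,38,24]])/1e3
g=np.array([[-58,12,65],[-44,12,65],[-44,-12,65],[-58,-12,65]])/1e3
r=np.array([[79,14,38],[101,14,38],[101,-14,38],[79,-14,38]])/1e3
T=lambda u:px(u,8,(200,190)); S=lambda u:px(u,6,(230,230))
ob=[("top",T([(155,52),(42,320),(660,565),(768,280)]),tl),("side",S([(38,272),(150,448),(705,220),(580,70)]),tl),
("top",T([(118,132),(163,147),(135,235),(90,212)]),g),("top",T([(637,335),(714,352),(680,458),(600,425)]),r)]
for o in (ob,[ob[0]],[ob[1]],ob[2:]):
    p=fit(o,[.45,.15,-1.8]);print("dock",p,np.degrees(p[2]))
tl=np.array([[-69,38,70],[-69,-38,70]])/1e3
T=lambda u:px(u,5.5,(395,170)); S=lambda u:px(u,6,(360,100))
e=np.array([[104,38,70],[104,-38,70]])/1e3
r=np.array([[79,14,84],[101,14,84],[101,-14,84],[79,-14,84]])/1e3
ob=[("top",T([(62,143),(97,345)]),tl),("side",S([(50,378),(238,435)]),tl),("top",T([(630,88),(667,287)]),e),("top",T([(480,165),(542,155),(547,228),(488,232)]),r)]
for o in (ob,ob[:2],ob[:3],[ob[0],ob[2]]):
    p=fit(o,[.45,-.3,-1.5]);print("stage",p,np.degrees(p[2]))
E
```

```text
top [[0.2, 0.1], [0.1, 0.0], [0.2, -0.9], [0.1, 0.4]]
side [[-1.0, 0.5], [-0.4, 1.6], [0.2, 0.7], [-2.6, 0.6]]
top [[0.7, -0.6], [1.4, -0.0], [0.2, -0.0], [-0.5, 0.4]]
top [[0.5, -1.0], [0.9, 0.7], [0.2, 0.3], [0.1, 0.6]]
dock [ 0.45706395  0.18109953 -1.84902284] -105.94120517834538
top [[0.1, 0.1], [-0.0, 0.0], [-0.0, -0.7], [-0.1, 0.5]]
dock [ 0.45692502  0.1814065  -1.85061338] -106.0323359895202
side [[-0.1, -0.9], [0.1, 0.3], [1.1, 0.3], [-1.4, 0.1]]
dock [ 0.45772542  0.17861334 -1.8600776 ] -106.57459617342522
top [[0.1, -0.5], [0.9, 0.0], [-0.2, 0.1], [-1.0, 0.5]]
top [[0.1, -1.3], [0.5, 0.4], [-0.1, -0.0], [-0.3, 0.3]]
dock [ 0.4570901   0.18201556 -1.84307549] -105.60044692802173
top [[0.7, -0.7], [-0.4, 0.0]]
side [[-0.4, 1.0], [0.7, 2.0]]
top [[-19.2, 1.2], [-19.4, 1.8]]
top [[0.7, -1.6], [0.0, -0.8], [1.6, -0.4], [1.6, -0.0]]
stage [ 0.51166364 -0.22267288 -1.39025836] -79.65593622210064
top [[0.5, -0.7], [0.1, -0.1]]
side [[-0.5, 1.1], [0.8, 1.7]]
stage [ 0.51316308 -0.22266816 -1.37127136] -78.568061569374
top [[2.6, -1.2], [1.9, -0.6]]
side [[0.1, 0.2], [1.3, 0.9]]
top [[-17.5, -0.0], [-17.4, 0.4]]
stage [ 0.51380314 -0.22663988 -1.38177988] -79.17015529742828
top [[3.8, -0.5], [3.4, 0.1]]
top [[-16.5, -0.0], [-16.0, 0.4]]
stage [ 0.51307363 -0.22937394 -1.37271321] -78.6506732172622
```

```bash
cat >> h.py <<'E'
def delta(pos,Rt):
    """print row for current measured pose -> target TCP pos and R"""
    from scipy.spatial.transform import Rotation as R
    s=robot.get_state();R0=R.from_rotvec(s["tcp_rot"])
    d=R0.inv().apply(np.array(pos)-s["tcp_pos"])/.06
    rv=np.degrees((R0.inv()*Rt).as_rotvec())/8
    print("row",np.round(rv,3).tolist(),np.round(d,4).tolist(),"t",s["t"],"tcp",s["tcp_pos"].round(4))
def down(yaw):
    """tool z down, tool x along heading yaw (dock x), tool y = -left"""
    from scipy.spatial.transform import Rotation as R
    c,s=np.cos(yaw),np.sin(yaw)
    return R.from_matrix(np.array([[c,s,0],[s,-c,0],[0,0,-1.]]))
def loc(p,x,y,z): return world(p,[[x,y,z]])[0]
E
python3 - <<'E'
from h import *
T=lambda u:px(u,5.5,(395,170)); S=lambda u:px(u,6,(360,100))
uT=T([(62,143),(97,345),(630,88),(667,287)]);uS=S([(50,378),(238,435)])
def f(q,w=1):
    L=np.array([[-.069,.038,.07],[-.069,-.038,.07],[q[3],.038,.07],[q[3],-.038,.07]])
    return np.r_[(proj("top",world(q,L))-uT).ravel(),w*(proj("side",world(q,L[:2]))-uS).ravel()]
for w in(1,.0):
    r=least_squares(f,[.51,-.22,-1.37,.14],kwargs={"w":w});print(r.x,np.degrees(r.x[2]));print(f(r.x,1).round(1))
p=r.x
# screws at rails/bar for local coordinates (z=.08)
def unproj(n,u,z):
    c=robot.get_calibration(n);T=c["camera_from_world"]
    q=cv2.undistortPoints(np.array(u,float).reshape(-1,1,2),c["mtx"],c["dist"]).reshape(-1,2)
    d=np.c_[q,np.ones(len(q))]@T[:3,:3];o=-T[:3,:3].T@T[:3,3]
    return o+d*((z-o[2])/d[:,2])[:,None]
W=unproj("top",T([(250,132),(350,122),(277,303),(380,293),(443,122),(471,275)]),.08)
c,s=np.cos(p[2]),np.sin(p[2]);d=W[:,:2]-p[:2];print((np.c_[c*d[:,0]+s*d[:,1],-s*d[:,0]+c*d[:,1]]*1e3).round(1))
from scipy.spatial.transform import Rotation as R
print(R.from_rotvec(robot.get_state()["tcp_rot"]).as_matrix().round(3))
D=np.array([.4570,.1813,-1.8495])
for a in(0,np.pi): delta(loc(D,.092,0,.024+.014+.03+.073),down(D[2]+a))
E
```

```text
[ 0.51173898 -0.22327287 -1.3947705   0.14404963] -79.91446324814066
[ 1.  -0.8 -0.2 -0.2  0.  -0.3 -0.   0.1 -0.3  0.9  0.7  1.8]
[ 0.51081101 -0.22242717 -1.38995039  0.14503707] -79.63829116360186
[ 0.5 -0.3 -0.5  0.4 -0.1 -0.3  0.1  0.1 -0.1  1.2  1.   2.2]
[[ -3.5  32.9]
 [ 33.8  32.9]
 [ -3.4 -30.1]
 [ 34.4 -30.3]
 [ 68.1  29.6]
 [ 68.7 -27.2]]
[[-0.898  0.439 -0.001]
 [ 0.439  0.898 -0.002]
 [-0.    -0.002 -1.   ]]
row [-0.01, -0.009, -12.51] [-5.7819, -5.8544, 2.7133] t 0.1 tcp [0.2744 0.561  0.3032]
row [-0.009, 0.009, 9.99] [-5.7819, -5.8544, 2.7133] t 0.1 tcp [0.2744 0.561  0.3032]
```

Emit:
{"fn": "drive_tool", "kwargs": {
  "increments": [
    [[0,0,3,-1.8,-1.8,0.3,1],[0,0,6,-3.6,-3.6,0.8,1],[-0.01,0.01,8,-5,-5,1.2,1],[-0.01,0.01,9.99,-5.782,-5.854,1.5,1],[-0.01,0.01,9.99,-5.782,-5.854,1.5,1],[-0.01,0.01,9.99,-5.782,-5.854,1.5,1],[-0.01,0.01,9.99,-5.782,-5.854,1.8,1],[-0.01,0.01,9.99,-5.782,-5.854,2.0,1],[-0.01,0.01,9.99,-5.782,-5.854,2.0,1],[-0.01,0.01,9.99,-5.782,-5.854,2.0,1],[-0.01,0.01,9.99,-5.782,-5.854,2.0,1],[-0.01,0.01,9.99,-5.782,-5.854,2.0,1]]
  ],
  "force": 60
}}

```text
t: 1.6
tcp_pos: [0.4318, 0.0954, 0.1844]
tcp_rot: [-2.504, -1.895, -0.005]
force: [0.4, -0.0, -0.9]
finger_gap: 0.0001
```

Run:
```python
from h import *
for n in("side","top"):
    im=robot.read_camera(n); cv2.imwrite(f"pics/{n}1.png",im[:,:,::-1])
t=cv2.imread("pics/top1.png"); s=cv2.imread("pics/side1.png")
a=cv2.resize(t[170:290,180:340],None,fx=2.4,fy=2.4,interpolation=2); b=cv2.resize(s[170:320,210:410],None,fx=1.92,fy=1.92,interpolation=2)
cv2.imwrite("pics/c1.png",np.hstack([a,b]))
D=np.array([.4570,.1813,-1.8495])
delta(loc(D,.091,0,.024+.014+.006+.073),down(D[2]+np.pi)); 
s=robot.get_state();print(s["joint_positions"].round(2))
from scipy.spatial.transform import Rotation as R
print(proj("top",[s["tcp_pos"]+R.from_rotvec(s["tcp_rot"]).apply([0,0,.073])]),proj("side",[s["tcp_pos"]+R.from_rotvec(s["tcp_rot"]).apply([0,0,.073])]))
```

```text
row [0.005, -0.02, 0.016] [-0.0185, 0.0061, 1.1213] t 1.7 tcp [0.4318 0.0948 0.1843]
[-0.34  0.69  0.04  2.22 -0.12  0.23 -0.47]
[[279.18125005 234.0095274 ]] [[330.43924849 216.8716127 ]]
```

View pics/c1.png

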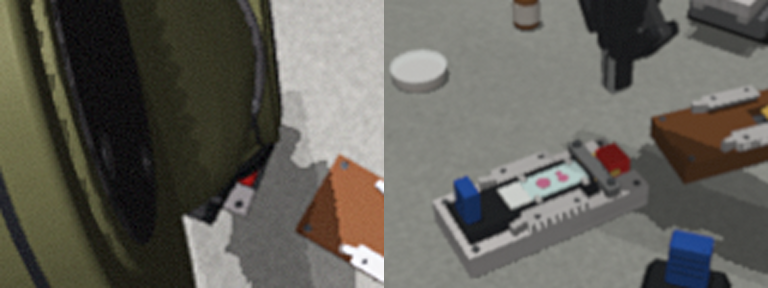

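The side view shows the shut fingertips at about (331,217), which agrees with the predicted (330,217). They hang straight above the red pad, so I'll descend to just above it and then press slowly.

Emit:
{"fn": "drive_tool", "kwargs": {
  "increments": [
    [[0,-0.02,0,-0.018,0.006,0.6,1],[0,-0.02,0,-0.018,0.006,1.1,1],[0,-0.02,0,-0.018,0.006,1.14,1],[0,-0.02,0,-0.018,0.006,1.18,1],[0,-0.02,0,-0.018,0.006,1.21,1],[0,-0.02,0,-0.018,0.006,1.24,1],[0,-0.02,0,-0.018,0.006,1.26,1],[0,-0.02,0,-0.018,0.006,1.26,1]]
  ]
}}

```text
t: 2.7
tcp_pos: [0.4332, 0.0928, 0.1097]
tcp_rot: [2.509, 1.891, -0.003]
force: [-0.8, 0.5, 5.6]
finger_gap: 0.0002
```

Emit:
{"fn": "drive_tool", "kwargs": {
  "increments": [
    [[0,0,0,0,0,0.02,1],[0,0,0,0,0,0.04,1],[0,0,0,0,0,0.055,1],[0,0,0,0,0,0.065,1],[0,0,0,0,0,0.065,1]]
  ]
}}

```text
t: 3.32
tcp_pos: [0.4337, 0.0929, 0.1063]
tcp_rot: [-2.507, -1.89, 0.008]
force: [-1.8, -1.1, 4.2]
finger_gap: 0.0004
```

Run:
```python
from h import *
s=cv2.cvtColor(robot.read_camera("side"),4)
cv2.imwrite("pics/c2.png",cv2.resize(s[200:320,220:380],None,fx=5,fy=5,interpolation=2))
print(robot.get_state())
```

```text
{'t': 3.375, 'joint_positions': array([-0.32478199,  0.86728988,  0.01569639,  2.23728535, -0.26841508,
        0.0439519 , -0.32523394]), 'dq': array([-8.68642420e-04,  4.08264844e-04, -3.18523685e-03,  1.02488624e-05,
        4.95026078e-02, -3.26398076e-03, -5.74156559e-02]), 'tau': array([-3.87698784e-02, -4.53479505e+01,  1.67547315e+00, -2.12064430e+00,
       -2.92668102e-02, -6.59449697e-01, -1.72354117e-03]), 'tcp_pos': array([0.43366132, 0.09288255, 0.10626438]), 'tcp_rot': array([-2.50744824, -1.8903148 ,  0.00803266]), 'force': array([-2.06074958, -0.60349914,  3.94657569]), 'moment': array([-0.0890593 ,  0.46293584, -0.02289181]), 'finger_gap': -0.00016425030958564708}
```

View pics/c2.png

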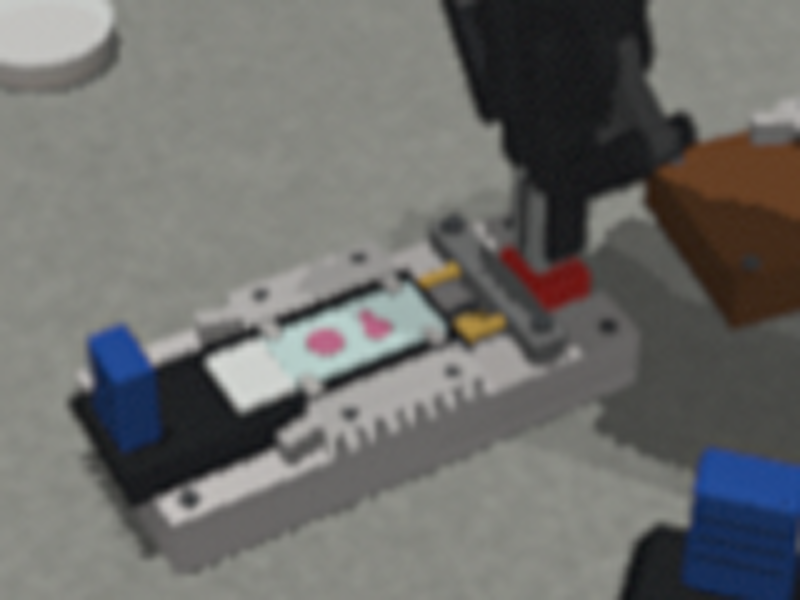

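The side view shows the carrier popped out. A gap with the two brass pins is visible at about (312,260), and the blue block has moved to about (244,273). Now I'll work out the pop distance.

```bash
cat >> h.py <<'E'
def unproj(n,u,z):
    c=robot.get_calibration(n);T=c["camera_from_world"]
    q=cv2.undistortPoints(np.array(u,float).reshape(-1,1,2),c["mtx"],c["dist"]).reshape(-1,2)
    d=np.c_[q,np.ones(len(q))]@T[:3,:3];o=-T[:3,:3].T@T[:3,3]
    return o+d*((z-o[2])/d[:,2])[:,None]
D=np.array([.4570,.1813,-1.8495])
E
python3 - <<'E'
from h import *
# pink spot + block, before and after
a=px([(100,203),(138,190),(182,245),(378,212),(440,192)],6,(230,230))
b=px([(88,335),(122,325),(160,372),(325,342),(376,325)],5,(220,200))
z=np.array([.065]*3+[.034]*2)
A=np.array([unproj("side",[u],k)[0] for u,k in zip(a,z)]);B=np.array([unproj("side",[u],k)[0] for u,k in zip(b,z)])
d=(B-A)[:,:2]*1e3;c,s=np.cos(D[2]),np.sin(D[2]);print((d@np.array([[c,-s],[s,c]])).round(1))
q=(A[:3,:2]-D[:2])@np.array([[c,-s],[s,c]])*1e3;print(q)
for h in(.09,.0): delta(loc(D,-.051-.016,0,.024+.013+.073+h),down(D[2]+np.pi))
E
```

```text
[[-15.1   0.3]
 [-14.8  -0.4]
 [-14.3  -0.8]
 [-15.    0.1]
 [-15.4   0.3]]
[[-56.07142276  13.2825564 ]
 [-45.37940715  12.93996916]
 [-44.17581689 -11.57557676]]
row [-0.03, 0.023, -0.001] [2.6354, -0.0384, -1.5706] t 3.375 tcp [0.4337 0.0929 0.1063]
row [-0.03, 0.023, -0.001] [2.6402, -0.0321, -0.0706] t 3.375 tcp [0.4337 0.0929 0.1063]
```

Emit:
{"fn": "drive_tool", "kwargs": {
  "increments": [
    [[0,0,0,0,0,-0.3,1],[-0.03,0.02,0,0,0,-0.9,1],[-0.03,0.02,0,0.8,-0.04,-1.3,0],[-0.03,0.02,0,1.7,-0.04,-1.3,0],[-0.03,0.02,0,2.62,-0.04,-1.3,0],[-0.03,0.02,0,2.62,-0.04,-1.3,0],[-0.03,0.02,0,2.62,-0.04,-1.3,0]]
  ]
}}

```text
t: 4.25
tcp_pos: [0.4754, 0.2445, 0.1835]
tcp_rot: [2.507, 1.891, 0.0]
force: [-0.4, -1.5, -0.5]
finger_gap: 0.085
```

Run:
```python
from h import *
s=cv2.cvtColor(robot.read_camera("side"),4)
cv2.imwrite("pics/c3.png",cv2.resize(s[180:320,200:380],None,fx=4.2,fy=4.2,interpolation=2))
delta(loc(D,-.051-.015,0,.024+.013+.073),down(D[2]+np.pi))
s=robot.get_state();print(s["joint_positions"].round(2),s["force"],s["finger_gap"])
```

```text
row [0.006, 0.01, -0.011] [0.0204, -0.0087, 1.2253] t 4.3 tcp [0.4753 0.2435 0.1835]
[-0.68  0.77  0.2   1.96 -0.32  0.45 -0.53] [ 1.43254748 -0.91143927 -0.33530784] 0.0856883341853718
```

View pics/c3.png

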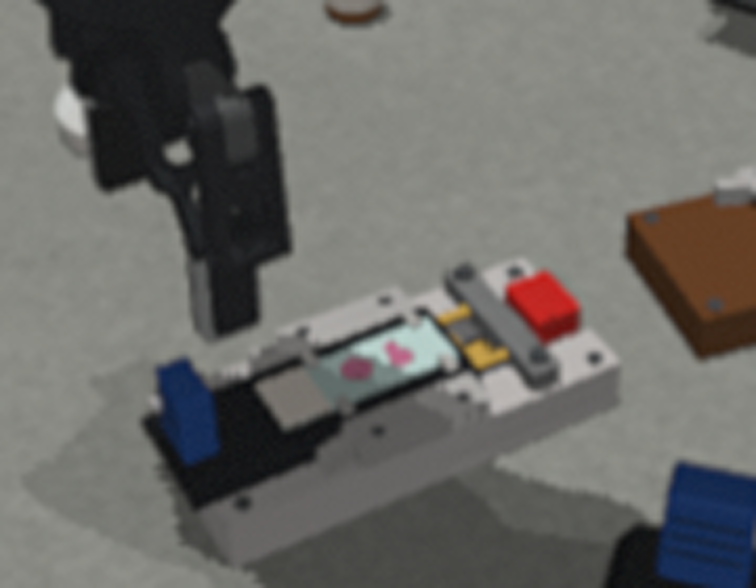

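Emit:
{"fn": "drive_tool", "kwargs": {
  "increments": [
    [[0,0.01,0,0.02,-0.009,0.6,0],[0,0.01,-0.01,0.02,-0.009,1.1,0],[0,0.01,-0.01,0.02,-0.009,1.23,0],[0,0.01,-0.01,0.02,-0.009,1.23,0],[0,0.01,-0.01,0.02,-0.009,1.23,1],[0,0.01,-0.01,0.02,-0.009,1.23,1],[0,0.01,-0.01,0.02,-0.009,1.23,1],[0,0.01,-0.01,0.02,-0.009,1.23,1],[0,0.01,-0.01,0.02,-0.009,1.23,1]]
  ],
  "force": 50
}}

```text
t: 5.42
tcp_pos: [0.4755, 0.2465, 0.1105]
tcp_rot: [-2.507, -1.893, -0.004]
force: [-0.3, -0.1, 6.1]
finger_gap: 0.023
```

Run:
```python
from h import *
s=cv2.cvtColor(robot.read_camera("side"),4)
cv2.imwrite("pics/c4.png",cv2.resize(s[180:320,200:380],None,fx=4.2,fy=4.2,interpolation=2))
delta(loc(D,-.051-.015,0,.024+.013+.073),down(D[2]+np.pi))
delta(loc(D,-.051-.086,0,.024+.013+.073),down(D[2]+np.pi))
s=robot.get_state();print(s["joint_positions"].round(2),s["force"],s["moment"],s["finger_gap"])
```

```text
row [0.01, -0.015, 0.012] [-0.029, 0.002, 0.0081] t 5.475 tcp [0.4755 0.2465 0.1105]
row [0.01, -0.015, 0.012] [1.1543, 0.004, 0.0106] t 5.475 tcp [0.4755 0.2465 0.1105]
[-0.64  0.9   0.12  1.98 -0.35  0.29 -0.5 ] [-0.92777975 -0.84082228  6.17786144] [-0.06621536  0.210629    0.10098176] 0.023607121679995256
```

View pics/c4.png

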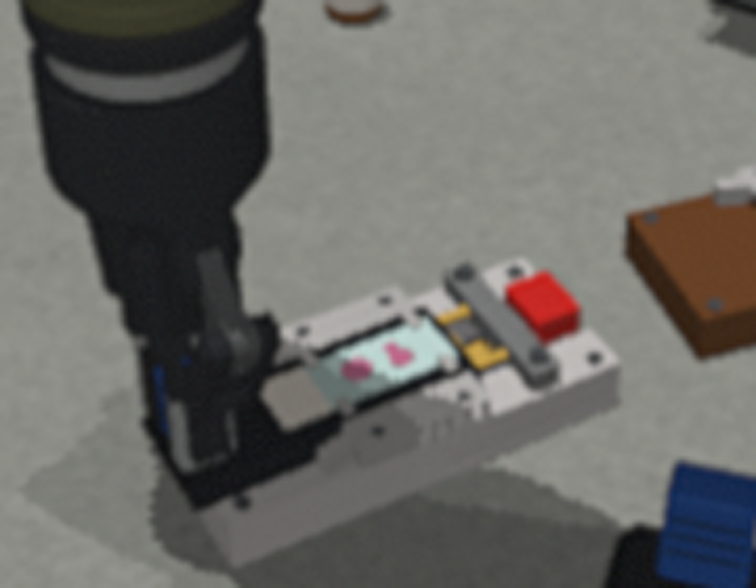

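Emit:
{"fn": "drive_tool", "kwargs": {
  "increments": [
    [[0,0,0,0,0,-0.015,1],[0,0,0,0.1,0,-0.015,1],[0,0,0,0.25,0,-0.015,1],[0,0,0,0.4,0,-0.015,1],[0,0,0,0.4,0,-0.015,1]]
  ]
}}

```text
t: 6.1
tcp_pos: [0.4824, 0.2715, 0.1108]
tcp_rot: [-2.505, -1.895, -0.007]
force: [1.9, 0.8, -2.5]
finger_gap: 0.023
```

Emit:
{"fn": "drive_tool", "kwargs": {
  "increments": [
    [[0,0,0,0.2,0.002,0,1],[0,0,0,0.4,0.002,0,1],[0,0,0,0.6,0.002,0,1],[0,0,0,0.8,0.003,0,1],[0,0,0,0.86,0.003,0,1],[0,0,0,0.86,0.003,0,1]]
  ]
}}

```text
t: 6.85
tcp_pos: [0.496, 0.3193, 0.1109]
tcp_rot: [-2.506, -1.893, -0.003]
force: [0.2, 0.1, -1.1]
finger_gap: 0.0229
```

Run:
```python
from h import *
for n in("side","top"):
    im=robot.read_camera(n); cv2.imwrite(f"pics/{n}5.png",im[:,:,::-1])
t=cv2.imread("pics/top5.png"); s=cv2.imread("pics/side5.png")
a=cv2.resize(t[150:270,140:300],None,fx=2.4,fy=2.4,interpolation=2); b=cv2.resize(s[190:340,180:380],None,fx=1.92,fy=1.92,interpolation=2)
cv2.imwrite("pics/c5.png",np.hstack([a,b]))
s=robot.get_state();print(s)
c,sn=np.cos(D[2]),np.sin(D[2]);print((s["tcp_pos"][:2]-D[:2])@np.array([[c,-sn],[sn,c]])*1e3)
```

```text
{'t': 6.95, 'joint_positions': array([-0.753381  ,  0.93486313,  0.18491209,  1.81202695, -0.36492115,
        0.42697785, -0.58625888]), 'dq': array([ 0.00478034, -0.00163753,  0.00015745,  0.00297231, -0.00118088,
       -0.00327965, -0.0005483 ]), 'tau': array([-3.89498239e-01, -5.64099634e+01,  4.50650543e+00, -8.25144947e+00,
        1.12450295e-02,  2.42627371e-02, -1.69478863e-03]), 'tcp_pos': array([0.49610724, 0.31836724, 0.11091678]), 'tcp_rot': array([2.50770996e+00, 1.89212872e+00, 1.64652528e-03]), 'force': array([-0.74375742, -0.86251183, -1.38295649]), 'moment': array([ 0.02785581, -0.01109563,  0.0185149 ]), 'finger_gap': 0.022800162603622436}
[-1.42536991e+02 -1.10302647e-01]
```

View pics/c5.png

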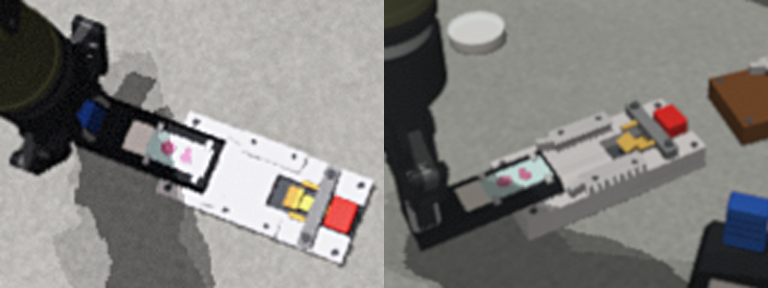

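Both views show the carrier clear of the rails, with its front resting on the dock's plain floor (front edge near (225,215) in the top view). Force is near zero. I'll lift and carry it toward the stage.

```bash
cat >> h.py <<'E'
S=np.array([.5113,-.2227,-1.392])
E
python3 - <<'E'
from h import *
delta(loc(S,-.105-.051-.0017,0,.207),down(S[2]+np.pi))
E
```

```text
row [0.006, -0.004, -3.272] [-6.242, 1.5603, -1.605] t 6.95 tcp [0.4961 0.3184 0.1109]
```

Emit:
{"fn": "drive_tool", "kwargs": {
  "increments": [
    [[0,0,0,0,0,-0.15,1],[0,0,0,0,0,-0.5,1],[0,0,0,0,0,-1.0,1],[0,0,0,-0.1,0,-1.6,1],[0,0,-0.3,-0.5,0.1,-1.6,1],[0,0,-0.8,-1.2,0.3,-1.6,1],[0,0,-1.3,-2,0.5,-1.6,1],[0,0,-1.8,-2.8,0.7,-1.6,1],[0,0,-2.3,-3.6,0.9,-1.6,1],[0,0,-2.7,-4.4,1.1,-1.6,1],[0,0,-3.0,-5.1,1.3,-1.6,1],[0,0,-3.2,-5.7,1.45,-1.6,1],[0,0,-3.27,-6.05,1.52,-1.6,1],[0,0,-3.27,-6.2,1.56,-1.6,1],[0,0,-3.27,-6.242,1.56,-1.6,1],[0,0,-3.27,-6.242,1.56,-1.6,1]]
  ]
}}

```text
t: 8.95
tcp_pos: [0.4836, -0.066, 0.2066]
tcp_rot: [-2.012, -2.412, -0.003]
force: [-0.1, -0.2, -1.6]
finger_gap: 0.0229
```

Run:
```python
from h import *
for n in("side","top"):
    im=robot.read_camera(n); cv2.imwrite(f"pics/{n}6.png",im[:,:,::-1])
t=cv2.imread("pics/top6.png"); s=cv2.imread("pics/side6.png")
cv2.imwrite("pics/c6t.png",cv2.resize(t[150:280,330:530],None,fx=4,fy=4,interpolation=2)); cv2.imwrite("pics/c6s.png",cv2.resize(s[90:210,290:450],None,fx=5,fy=5,interpolation=2))
delta(loc(S,-.105-.051-.0017,0,.207),down(S[2]+np.pi))
print(robot.get_state()["joint_positions"].round(2),robot.get_state()["force"])
```

```text
row [0.012, -0.011, 0.016] [-0.0273, -0.0121, -0.009] t 9.05 tcp [ 0.4837 -0.0658  0.2065]
[ 0.04  0.68  0.    2.07 -0.01  0.39  0.23] [ 0.2967555   0.87332328 -1.2657405 ]
```

View pics/c6t.png

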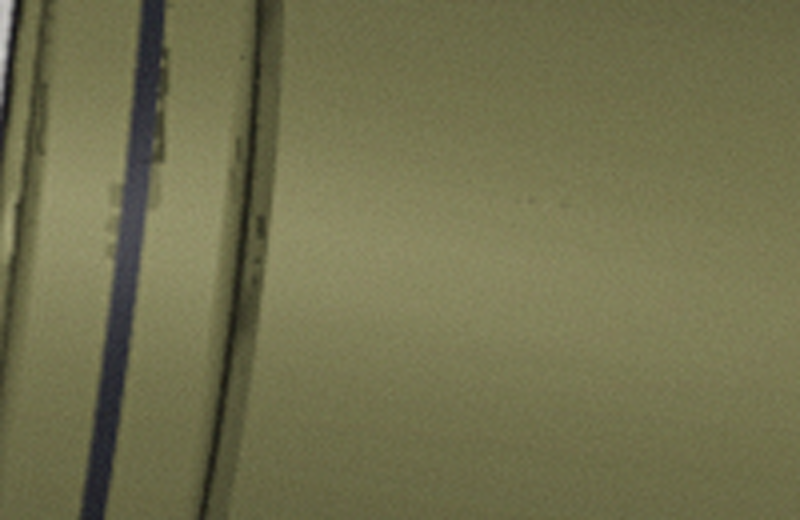

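View pics/c6s.png

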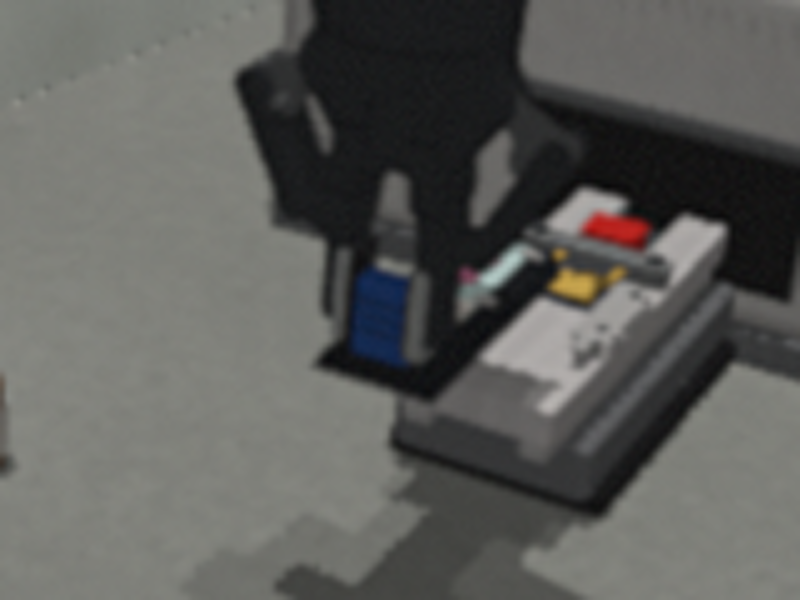

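Run:
```python
from h import *
t=cv2.imread("pics/top0.png")
cv2.imwrite("pics/ts2.png",cv2.resize(t[180:240,400:500],None,fx=8,fy=8,interpolation=2))
# predicted overlay
k=8;o=np.array([400,180])
im=cv2.imread("pics/ts2.png")
def draw(Ls,col):
    q=((proj("top",world(S,np.array(Ls)/1e3))-o+.5)*k-.5).astype(int)
    cv2.polylines(im,[q.reshape(-1,1,2)],False,col,1)
draw([[144,38,70],[-69,38,70],[-69,-38,70],[144,-38,70]],(0,200,0))
draw([[-14,26.9,70],[43,26.9,70]],(255,0,0));draw([[-14,-26.9,70],[43,-26.9,70]],(255,0,0))
draw([[-14,21.7,80],[43,21.7,80]],(0,0,255));draw([[-14,-21.7,80],[43,-21.7,80]],(0,0,255))
draw([[79,14,84],[101,14,84],[101,-14,84],[79,-14,84],[79,14,84]],(255,255,0))
cv2.imwrite("pics/ts3.png",im)
```

```text
(no output)
```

View pics/ts3.png

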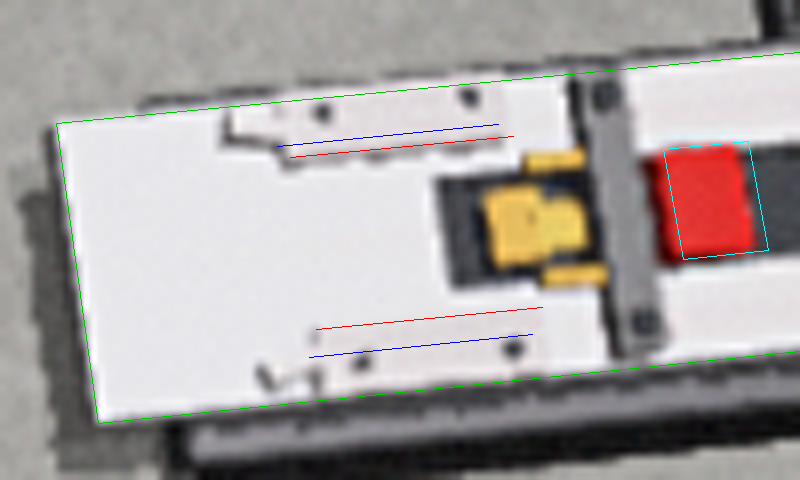

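View pics/ts2.png

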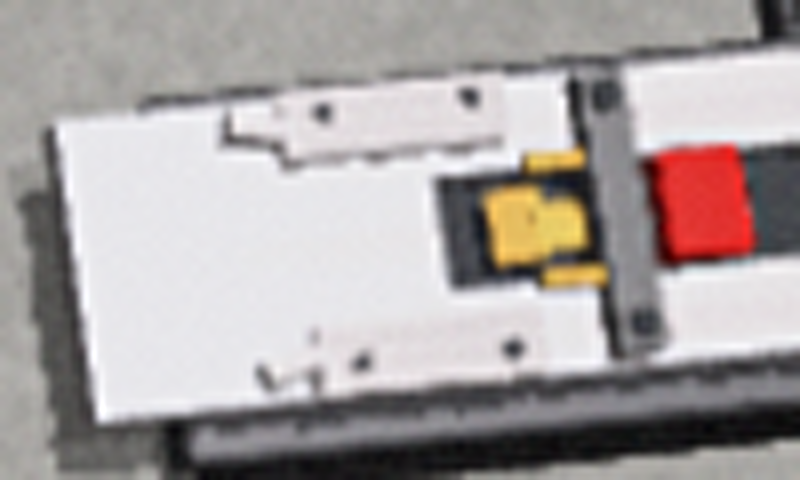

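Emit:
{"fn": "drive_tool", "kwargs": {
  "increments": [
    [[0.01,-0.01,0.015,-0.05,-0.012,0.2,1],[0.01,-0.01,0.015,-0.08,-0.012,0.5,1],[0.01,-0.01,0.015,-0.1,-0.012,0.7,1],[0.01,-0.01,0.015,-0.1,-0.012,0.76,1],[0.01,-0.01,0.015,-0.1,-0.012,0.78,1],[0.01,-0.01,0.015,-0.1,-0.012,0.8,1],[0.01,-0.01,0.015,-0.1,-0.012,0.81,1],[0.01,-0.01,0.015,-0.1,-0.012,0.81,1]]
  ]
}}

```text
t: 10.05
tcp_pos: [0.4841, -0.073, 0.1581]
tcp_rot: [2.016, 2.409, 0.0]
force: [-0.5, 0.1, -2.2]
finger_gap: 0.0231
```

```bash
cat >> h.py <<'E'
def instage():
    s=robot.get_state();c,sn=np.cos(S[2]),np.sin(S[2])
    l=(s["tcp_pos"][:2]-S[:2])@np.array([[c,-sn],[sn,c]])*1e3
    f=s["force"][:2]@np.array([[c,-sn],[sn,c]])
    from scipy.spatial.transform import Rotation as R
    z=R.from_rotvec(s["tcp_rot"]).as_matrix()
    print("t",round(s["t"],2),"carrier x",(l[0]+52.7).round(2),"y",l[1].round(2),"under z",((s["tcp_pos"][2]-.0869)*1e3).round(2),"F xy stage",f.round(2),"Fz",s["force"][2].round(2),"M",s["moment"].round(2),"yawerr",np.degrees(np.arctan2(-z[1,0],-z[0,0])-S[2]).round(2),"gap",round(s["finger_gap"],4))
E
python3 - <<'E'
from h import *
instage()
s=cv2.cvtColor(robot.read_camera("side"),4)
cv2.imwrite("pics/c7s.png",cv2.resize(s[100:200,320:450],None,fx=6,fy=6,interpolation=2))
instage()
E
```

```text
t 10.05 carrier x -99.47 y -0.17 under z 71.17 F xy stage [-0.19 -0.47] Fz -2.2 M [ 0.08 -0.03 -0.01] yawerr -0.1 gap 0.0231
t 10.1 carrier x -99.47 y -0.18 under z 71.16 F xy stage [0.25 0.11] Fz -1.91 M [0.07 0.05 0.  ] yawerr -0.1 gap 0.023
```

View pics/c7s.png

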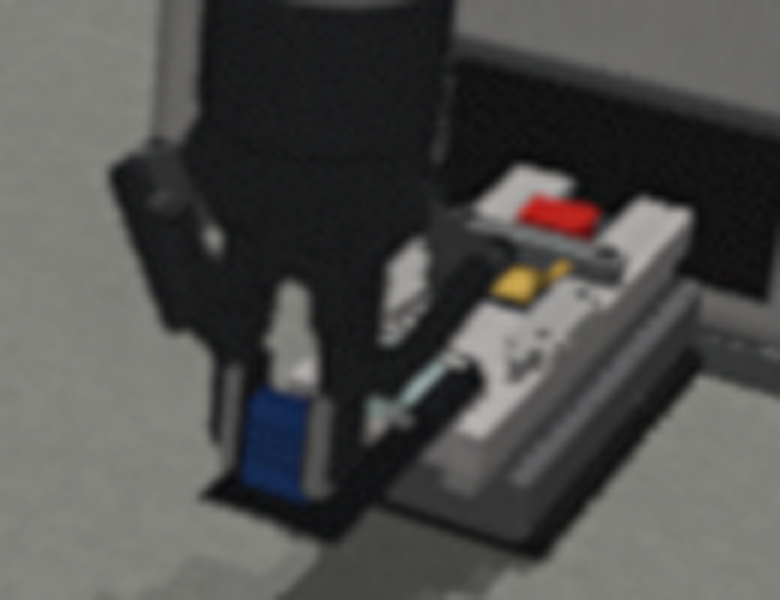

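The side view shows the carrier just over the stage's plain floor, front edge near (400,162), ahead of the mouth and in line with the rails. I'll lower the last millimetre.

Emit:
{"fn": "drive_tool", "kwargs": {
  "increments": [
    [[0,0,0,0,0,0.01,1],[0,0,0,0,0,0.018,1],[0,0,0,0,0,0.018,1]]
  ]
}}

```text
t: 10.48
tcp_pos: [0.4839, -0.073, 0.1567]
tcp_rot: [2.016, 2.409, -0.0]
force: [0.0, 0.0, -2.0]
finger_gap: 0.0227
```

```bash
python3 -c "
from h import *
instage()"
```

```text
t 10.47 carrier x -99.48 y -0.31 under z 69.83 F xy stage [-0.03  0.05] Fz -2.03 M [0.1  0.   0.03] yawerr -0.1 gap 0.0227
```

Emit:
{"fn": "drive_tool", "kwargs": {
  "increments": [
    [[0,0,0,0,0,0.008,1],[0,0,0,0,0,0.012,1],[0,0,0,0,0,0.012,1]]
  ]
}}

```text
t: 10.85
tcp_pos: [0.484, -0.073, 0.156]
tcp_rot: [2.016, 2.409, -0.0]
force: [-0.5, -0.1, -1.9]
finger_gap: 0.0229
```

```bash
python3 -c "
from h import *
instage()"
```

```text
t 10.85 carrier x -99.46 y -0.28 under z 69.14 F xy stage [ 0.06 -0.47] Fz -1.91 M [ 0.01  0.01 -0.02] yawerr -0.1 gap 0.0229
```

Emit:
{"fn": "drive_tool", "kwargs": {
  "increments": [
    [[0,0,0,0,0,0.008,1],[0,0,0,0,0,0.012,1],[0,0,0,0,0,0.012,1]]
  ]
}}

```text
t: 11.22
tcp_pos: [0.4839, -0.073, 0.1553]
tcp_rot: [2.016, 2.409, -0.0]
force: [0.6, -0.1, -1.5]
finger_gap: 0.0231
```

```bash
python3 -c "
from h import *
instage()
s=cv2.cvtColor(robot.read_camera('side'),4)
cv2.imwrite('pics/c8s.png',cv2.resize(s[130:200,340:440],None,fx=8,fy=8,interpolation=2))"
```

```text
t 11.22 carrier x -99.48 y -0.3 under z 68.4 F xy stage [0.15 0.54] Fz -1.52 M [ 0.09 -0.05  0.03] yawerr -0.1 gap 0.0231
```

View pics/c8s.png

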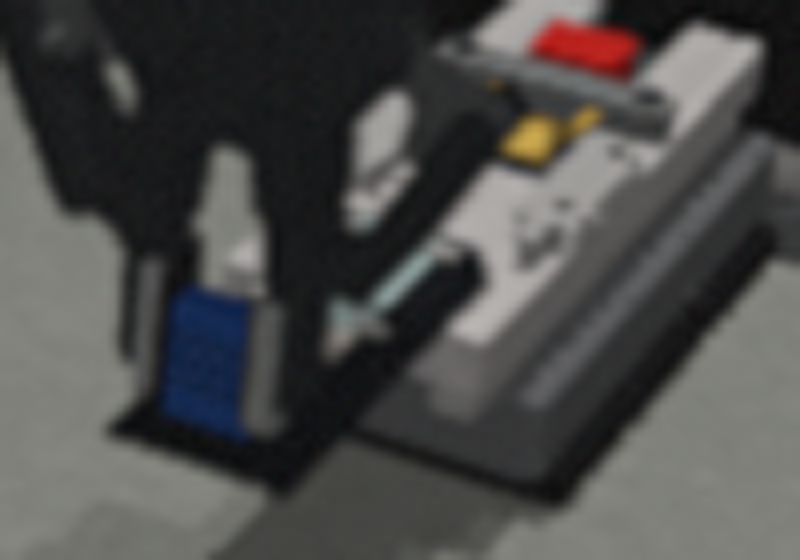

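Emit:
{"fn": "drive_tool", "kwargs": {
  "increments": [
    [[0,0,0,0,0,0.008,1],[0,0,0,0,0,0.015,1],[0,0,0,0,0,0.015,1]]
  ]
}}

```text
t: 11.65
tcp_pos: [0.484, -0.0729, 0.1546]
tcp_rot: [2.016, 2.409, -0.0]
force: [-0.9, 1.3, 1.3]
finger_gap: 0.023
```

```bash
python3 -c "
from h import *
instage()"
```

```text
t 11.65 carrier x -99.55 y -0.23 under z 67.67 F xy stage [-1.43 -0.67] Fz 1.26 M [ 0.03  0.05 -0.08] yawerr -0.1 gap 0.023
```

```bash
python3 -c "
from h import *
s=cv2.cvtColor(robot.read_camera('side'),4)
k=12;o=np.array([365,150])
im=cv2.resize(s[150:198,365:425],None,fx=k,fy=k,interpolation=2)
def draw(Ls,col):
    P=np.array(Ls,float)/1e3
    q=((proj('side',world(S,P))-o+.5)*k-.5).astype(int)
    cv2.polylines(im,[q.reshape(-1,1,2)],False,col,1)
for dz,col in((0,(0,255,0)),(2,(0,0,255))):
    draw([[-99.5-62,-26,68],[-99.5+62,-26,68+dz]],col)
    draw([[-99.5-62,-20.8,77],[-99.5+62,-20.8,77+dz]],col)
cv2.imwrite('pics/c9.png',im)
instage()"
```

```text
t 11.7 carrier x -99.54 y -0.2 under z 67.68 F xy stage [0.03 0.21] Fz 1.69 M [0.04 0.05 0.01] yawerr -0.1 gap 0.0231
```

View pics/c9.png

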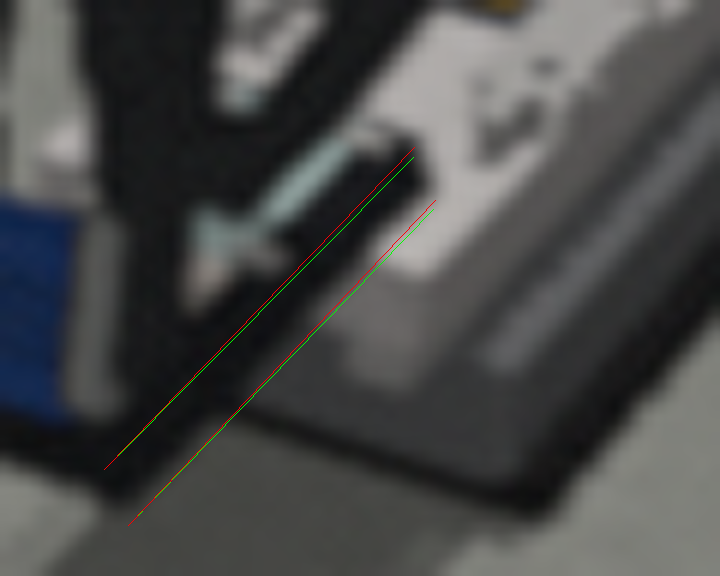

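Emit:
{"fn": "drive_tool", "kwargs": {
  "increments": [
    [[0,0,0,0,0,-0.03,1],[0,0,0,0.2,0,-0.03,1],[0,0,0,0.417,0,-0.02,1],[0,0,0,0.417,0,-0.005,1],[0,0,0,0.417,0,0,1],[0,0,0,0.417,0,0,1]]
  ]
}}

```text
t: 12.45
tcp_pos: [0.4797, -0.0488, 0.1544]
tcp_rot: [2.016, 2.408, -0.001]
force: [0.6, 0.1, -1.7]
finger_gap: 0.0235
```

```bash
python3 -c "
from h import *
instage()
s=cv2.cvtColor(robot.read_camera('side'),4)
cv2.imwrite('pics/side10.png',s)
cv2.imwrite('pics/c10.png',cv2.resize(s[145:205,345:425],None,fx=10,fy=10,interpolation=2))
instage()"
```

```text
t 12.45 carrier x -124.09 y -0.21 under z 67.52 F xy stage [-0.02  0.57] Fz -1.67 M [ 0.08 -0.    0.06] yawerr -0.13 gap 0.0235
t 12.5 carrier x -124.04 y -0.23 under z 67.53 F xy stage [ 0.07 -0.8 ] Fz -0.64 M [0.08 0.04 0.01] yawerr -0.14 gap 0.0232
```

View pics/c10.png

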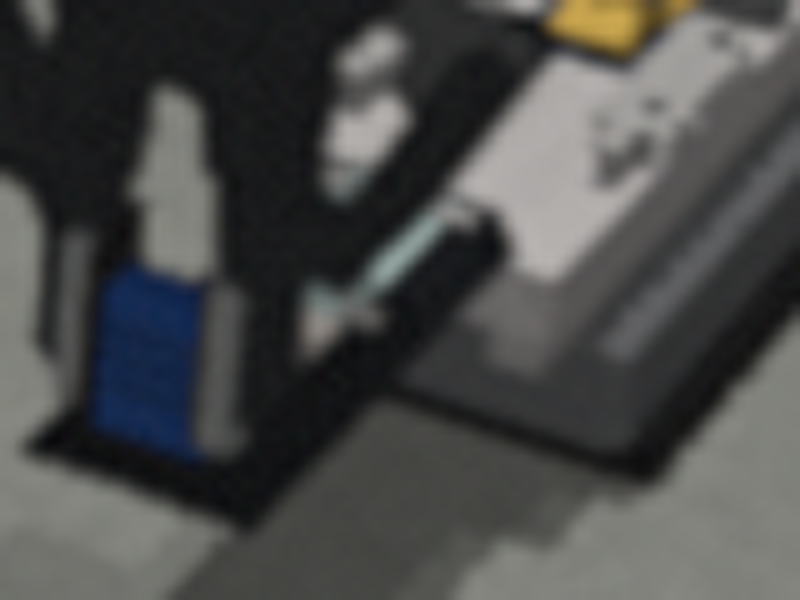

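```bash
python3 -c "
from h import *
U=px([(247,525),(30,447),(503,262)],10,(345,145))
L=np.array([[-62,-26,0],[-62,26,0],[62,-26,0]])/1e3
def f(q):
    a=q[2];P=L.copy();P[:,0]=L[:,0]*np.cos(a)-.124;P[:,2]=.0676+(L[:,0]+.051)*np.sin(a)
    return (proj('side',world(S,P))+q[:2]-U).ravel()
r=least_squares(f,[0,0,0]);print(r.x,np.degrees(r.x[2]),r.fun.round(2))
for d in(-1.3,0,1.3):
  g=least_squares(lambda q:f([q[0],q[1],np.radians(d)]),[0,0]);print(d,g.x,g.fun.round(2))
"
```

```text
[ 0.12117112 -1.98476018 -0.02021962] -1.1584986648767261 [ 0.41  0.27 -1.57 -0.44  1.16  0.17]
-1.3 [ 0.12559418 -2.01436706] [ 0.42  0.23 -1.57 -0.48  1.15  0.25]
0 [ 0.08349339 -1.74052773] [ 0.36  0.61 -1.62 -0.1   1.26 -0.52]
1.3 [ 0.03812232 -1.4626436 ] [ 0.31  0.99 -1.67  0.28  1.36 -1.28]
```

Emit:
{"fn": "drive_tool", "kwargs": {
  "increments": [
    [[0,0,0,0,0,0.006,1],[0,0,0,0,0,0.006,1],[0,0,0,0,0,0.006,1]]
  ]
}}

```text
t: 12.88
tcp_pos: [0.4796, -0.0487, 0.1541]
tcp_rot: [2.016, 2.408, -0.001]
force: [-0.5, -0.8, 0.3]
finger_gap: 0.023
```

```bash
python3 -c "
from h import *
instage()"
```

```text
t 12.88 carrier x -124.2 y -0.23 under z 67.22 F xy stage [ 0.67 -0.61] Fz 0.31 M [-0.23 -0.   -0.01] yawerr -0.13 gap 0.023
```

Emit:
{"fn": "drive_tool", "kwargs": {
  "increments": [
    [[0,0,0,0,0,0.008,1],[0,0,0,0,0,0.008,1],[0,0,0,0,0,0.008,1]]
  ]
}}

```text
t: 13.25
tcp_pos: [0.4796, -0.0485, 0.1536]
tcp_rot: [2.016, 2.408, -0.0]
force: [-0.3, -1.2, 1.6]
finger_gap: 0.023
```

```bash
python3 -c "
from h import *
instage()"
```

```text
t 13.25 carrier x -124.31 y -0.2 under z 66.75 F xy stage [ 1.12 -0.47] Fz 1.65 M [-0.43  0.02  0.01] yawerr -0.11 gap 0.023
```

Emit:
{"fn": "drive_tool", "kwargs": {
  "increments": [
    [[0,0,0,0,0,-0.05,1],[0,0.08,0,-0.1,0,-0.07,1],[0,0.16,0,-0.3,0,-0.07,1],[0,0.16,0,-0.45,0,-0.07,1],[0,0.16,0,-0.45,0,-0.062,1],[0,0.16,0,-0.45,0,-0.058,1],[0,0.16,0,-0.45,0,-0.058,1]]
  ]
}}

```text
t: 14.12
tcp_pos: [0.4842, -0.0743, 0.157]
tcp_rot: [-2.004, -2.397, -0.022]
force: [0.3, -0.3, -1.6]
finger_gap: 0.0228
```

```bash
python3 -c "
from h import *
instage()
delta(loc(S,-.0995-.051-.0017+.002,0,.0865+.070),down(S[2]+np.pi))"
```

```text
t 14.12 carrier x -98.16 y -0.27 under z 70.13 F xy stage [0.3  0.25] Fz -1.62 M [-0.02 -0.05  0.01] yawerr -0.04 gap 0.0228
row [-0.001, -0.16, -0.005] [-0.0112, 0.0044, 0.0085] t 14.125 tcp [ 0.4842 -0.0743  0.157 ]
```

Emit:
{"fn": "drive_tool", "kwargs": {
  "increments": [
    [[0,0,0,0,0,0.005,1],[0,0,0,0,0,0.01,1],[0,0,0,0,0,0.01,1]]
  ]
}}

```text
t: 14.5
tcp_pos: [0.4844, -0.0747, 0.1566]
tcp_rot: [-2.005, -2.397, -0.022]
force: [-0.6, 1.0, 0.2]
finger_gap: 0.0228
```

```bash
python3 -c "
from h import *
instage()"
```

```text
t 14.5 carrier x -97.74 y -0.17 under z 69.66 F xy stage [-1.07 -0.45] Fz 0.21 M [ 0.03 -0.    0.01] yawerr -0.08 gap 0.0228
```

Emit:
{"fn": "drive_tool", "kwargs": {
  "increments": [
    [[0,0,0,-0.1,0,-0.002,1],[0,0,0,-0.2,0,-0.005,1],[0,0,0,-0.3,0,-0.007,1],[0,0,0,-0.4,0,-0.009,1],[0,0,0,-0.4,0,-0.009,1]]
  ]
}}

```text
t: 15.12
tcp_pos: [0.4887, -0.0996, 0.1565]
tcp_rot: [-2.008, -2.395, -0.022]
force: [-0.5, 0.0, 1.0]
finger_gap: 0.0231
```

```bash
python3 -c "
from h import *
instage()
s=cv2.cvtColor(robot.read_camera('side'),4)
cv2.imwrite('pics/c11.png',cv2.resize(s[110:200,345:455],None,fx=7,fy=7,interpolation=2))"
```

```text
t 15.12 carrier x -72.44 y -0.37 under z 69.59 F xy stage [-0.11 -0.5 ] Fz 1.01 M [-0.22 -0.03  0.01] yawerr -0.18 gap 0.0231
```

View pics/c11.png

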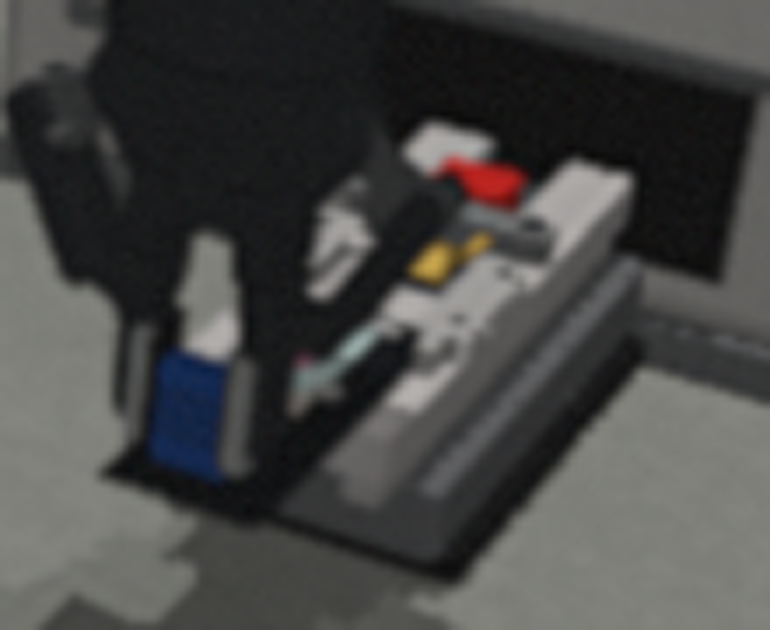

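The carrier's front is now in the flared mouth, near (405,157), with no side force. I'll slide on.

Emit:
{"fn": "drive_tool", "kwargs": {
  "increments": [
    [[0,0,0.01,-0.08,0,-0.002,1],[0,0,0.02,-0.16,0,-0.004,1],[0,0,0.02,-0.24,0,-0.006,1],[0,0,0.02,-0.24,0,-0.006,1]]
  ]
}}

```text
t: 15.68
tcp_pos: [0.4915, -0.1136, 0.1566]
tcp_rot: [-2.011, -2.394, -0.022]
force: [1.7, -0.6, -0.5]
finger_gap: 0.0229
```

```bash
python3 -c "
from h import *
instage()"
```

```text
t 15.68 carrier x -58.16 y -0.05 under z 69.67 F xy stage [0.93 1.56] Fz -0.51 M [-0.29 -0.24  0.08] yawerr -0.3 gap 0.0229
```

Emit:
{"fn": "drive_tool", "kwargs": {
  "increments": [
    [[0,0,-0.015,-0.08,0.003,-0.002,1],[0,0,-0.03,-0.16,0.006,-0.004,1],[0,0,-0.03,-0.24,0.006,-0.006,1],[0,0,-0.03,-0.32,0.006,-0.008,1],[0,0,-0.03,-0.32,0.006,-0.008,1]]
  ]
}}

```text
t: 16.3
tcp_pos: [0.4948, -0.1325, 0.1566]
tcp_rot: [-2.006, -2.397, -0.021]
force: [0.5, -1.2, -0.3]
finger_gap: 0.0233
```

```bash
python3 -c "
from h import *
instage()"
```

```text
t 16.3 carrier x -38.96 y -0.18 under z 69.67 F xy stage [1.31 0.32] Fz -0.32 M [-0.15 -0.1   0.02] yawerr -0.09 gap 0.0233
```

Emit:
{"fn": "drive_tool", "kwargs": {
  "increments": [
    [[0,0,0,-0.08,0,-0.002,1],[0,0,0,-0.16,0,-0.004,1],[0,0,0,-0.24,0,-0.006,1],[0,0,0,-0.3,0,-0.007,1],[0,0,0,-0.3,0,-0.007,1]]
  ]
}}

```text
t: 16.92
tcp_pos: [0.498, -0.15, 0.1566]
tcp_rot: [-2.005, -2.397, -0.022]
force: [0.5, -0.6, -0.8]
finger_gap: 0.0233
```

```bash
python3 -c "
from h import *
instage()"
```

```text
t 16.93 carrier x -21.22 y -0.11 under z 69.72 F xy stage [0.65 0.37] Fz -0.76 M [-0.15 -0.03  0.02] yawerr -0.06 gap 0.0233
```

Smooth so far, with no catch contact yet. I'll go on in steps of about 6 mm and watch the force.

Emit:
{"fn": "drive_tool", "kwargs": {
  "increments": [
    [[0,0,0,-0.05,0,-0.001,1],[0,0,0,-0.1,0,-0.002,1],[0,0,0,-0.1,0,-0.002,1]]
  ]
}}

```text
t: 17.3
tcp_pos: [0.499, -0.1549, 0.1567]
tcp_rot: [-2.003, -2.398, -0.023]
force: [0.6, 2.0, 1.1]
finger_gap: 0.0231
```

```bash
python3 -c "
from h import *
instage()"
```

```text
t 17.3 carrier x -16.2 y -0.06 under z 69.77 F xy stage [-1.85  0.92] Fz 1.14 M [ 0.31  0.08 -0.02] yawerr -0.0 gap 0.0231
```

Emit:
{"fn": "drive_tool", "kwargs": {
  "increments": [
    [[0,0,0,-0.05,0,-0.001,1],[0,0,0,-0.1,0,-0.002,1],[0,0,0,-0.1,0,-0.002,1]]
  ]
}}

```text
t: 17.68
tcp_pos: [0.4999, -0.16, 0.1566]
tcp_rot: [-2.001, -2.397, -0.023]
force: [-0.7, 6.1, 2.8]
finger_gap: 0.0226
```

```bash
python3 -c "
from h import *
instage()"
```

```text
t 17.68 carrier x -11.06 y -0.04 under z 69.69 F xy stage [-6.18  0.38] Fz 2.76 M [ 0.94  0.11 -0.01] yawerr 0.04 gap 0.0226
```

Emit:
{"fn": "drive_tool", "kwargs": {
  "increments": [
    [[0,0,0,-0.04,0,-0.001,1],[0,0,0,-0.07,0,-0.0015,1],[0,0,0,-0.07,0,-0.0015,1]]
  ]
}}

```text
t: 18.05
tcp_pos: [0.5007, -0.1641, 0.1566]
tcp_rot: [-2.001, -2.398, -0.023]
force: [-1.1, 5.6, 3.2]
finger_gap: 0.0234
```

```bash
python3 -c "
from h import *
instage()"
```

```text
t 18.05 carrier x -6.83 y -0.04 under z 69.68 F xy stage [-5.72 -0.06] Fz 3.2 M [0.99 0.15 0.04] yawerr 0.05 gap 0.0234
```

Emit:
{"fn": "drive_tool", "kwargs": {
  "increments": [
    [[0,0,0,-0.03,0,-0.001,1],[0,0,0,-0.05,0,-0.001,1],[0,0,0,-0.05,0,-0.001,1]]
  ]
}}

```text
t: 18.42
tcp_pos: [0.5012, -0.1668, 0.1566]
tcp_rot: [-2.001, -2.397, -0.024]
force: [-0.9, 6.0, 2.8]
finger_gap: 0.0228
```

```bash
python3 -c "
from h import *
instage()
s=cv2.cvtColor(robot.read_camera('side'),4)
cv2.imwrite('pics/c12.png',cv2.resize(s[110:190,355:455],None,fx=8,fy=8,interpolation=2))"
```

```text
t 18.43 carrier x -4.07 y -0.05 under z 69.68 F xy stage [-6.03  0.19] Fz 2.81 M [1.07 0.19 0.04] yawerr 0.05 gap 0.0228
```

View pics/c12.png

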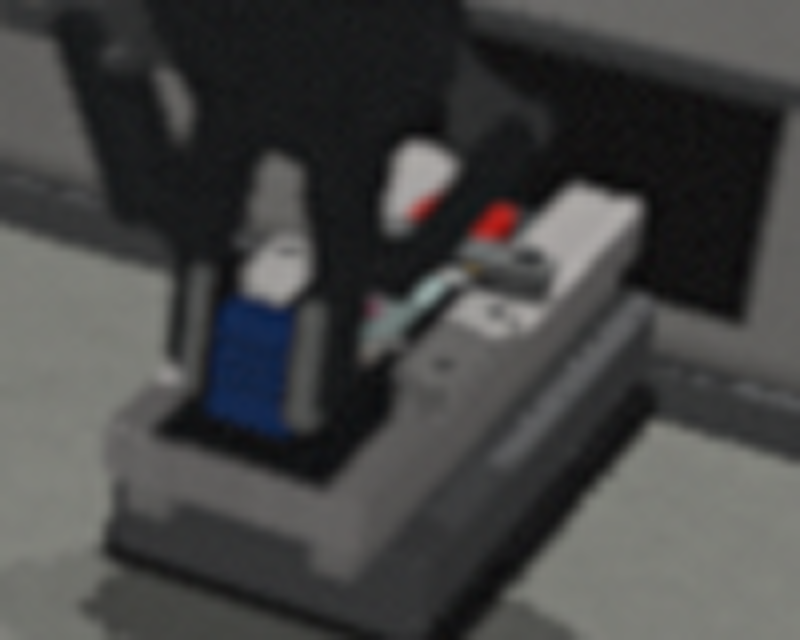

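The carrier is straight in the rails, and the tail edge, near (382,165), lies a few mm inside the stage's front edge. The push is a steady 6 N or so. I'll creep forward and feel for the click and the stop.

Emit:
{"fn": "drive_tool", "kwargs": {
  "increments": [
    [[0,0,0,-0.02,0,0,1],[0,0,0,-0.035,0,-0.001,1],[0,0,0,-0.035,0,-0.001,1]]
  ]
}}

```text
t: 18.85
tcp_pos: [0.5015, -0.1687, 0.1566]
tcp_rot: [-2.001, -2.397, -0.024]
force: [-2.0, 6.5, 3.4]
finger_gap: 0.0229
```

```bash
python3 -c "
from h import *
instage()"
```

```text
t 18.85 carrier x -2.17 y -0.07 under z 69.69 F xy stage [-6.76 -0.78] Fz 3.35 M [ 1.09  0.23 -0.01] yawerr 0.06 gap 0.0229
```

Emit:
{"fn": "drive_tool", "kwargs": {
  "increments": [
    [[0,0,0,-0.02,0,0,1],[0,0,0,-0.035,0,-0.001,1],[0,0,0,-0.035,0,-0.001,1]]
  ]
}}

```text
t: 19.23
tcp_pos: [0.5018, -0.1706, 0.1566]
tcp_rot: [-2.0, -2.397, -0.024]
force: [-1.6, 7.5, 2.4]
finger_gap: 0.0229
```

```bash
python3 -c "
from h import *
instage()"
```

```text
t 19.23 carrier x -0.22 y -0.05 under z 69.71 F xy stage [-7.62 -0.27] Fz 2.44 M [1.2  0.12 0.03] yawerr 0.07 gap 0.0229
```

Emit:
{"fn": "drive_tool", "kwargs": {
  "increments": [
    [[0,0,0,-0.02,0,0,1],[0,0,0,-0.035,0,-0.001,1],[0,0,0,-0.035,0,-0.001,1]]
  ]
}}

```text
t: 19.6
tcp_pos: [0.5021, -0.1723, 0.1566]
tcp_rot: [-2.0, -2.397, -0.024]
force: [-1.2, 8.3, 3.2]
finger_gap: 0.023
```

```bash
python3 -c "
from h import *
instage()"
```

```text
t 19.6 carrier x 1.5 y -0.07 under z 69.67 F xy stage [-8.34  0.29] Fz 3.25 M [1.37 0.24 0.  ] yawerr 0.09 gap 0.023
```

Emit:
{"fn": "drive_tool", "kwargs": {
  "increments": [
    [[0,0,0,-0.02,0,0,1],[0,0,0,-0.035,0,-0.001,1],[0,0,0,-0.035,0,-0.001,1]]
  ]
}}

```text
t: 19.98
tcp_pos: [0.5024, -0.1738, 0.1566]
tcp_rot: [-1.999, -2.397, -0.025]
force: [-2.1, 9.3, 3.8]
finger_gap: 0.023
```

```bash
python3 -c "
from h import *
instage()"
```

```text
t 19.98 carrier x 3.02 y -0.1 under z 69.69 F xy stage [-9.53 -0.44] Fz 3.78 M [1.58 0.35 0.02] yawerr 0.11 gap 0.023
```

Emit:
{"fn": "drive_tool", "kwargs": {
  "increments": [
    [[0,0,0,-0.015,0,0,1],[0,0,0,-0.03,0,-0.001,1],[0,0,0,-0.03,0,-0.001,1]]
  ]
}}

```text
t: 20.35
tcp_pos: [0.5024, -0.1741, 0.1566]
tcp_rot: [-1.996, -2.396, -0.026]
force: [-2.1, 11.6, 4.7]
finger_gap: 0.0231
```

```bash
python3 -c "
from h import *
instage()
s=cv2.cvtColor(robot.read_camera('side'),4)
cv2.imwrite('pics/c13.png',cv2.resize(s[110:190,355:455],None,fx=8,fy=8,interpolation=2))"
```

```text
t 20.35 carrier x 3.3 y -0.09 under z 69.68 F xy stage [-1.174e+01  1.000e-02] Fz 4.68 M [ 2.21  0.37 -0.07] yawerr 0.17 gap 0.0231
```

View pics/c13.png

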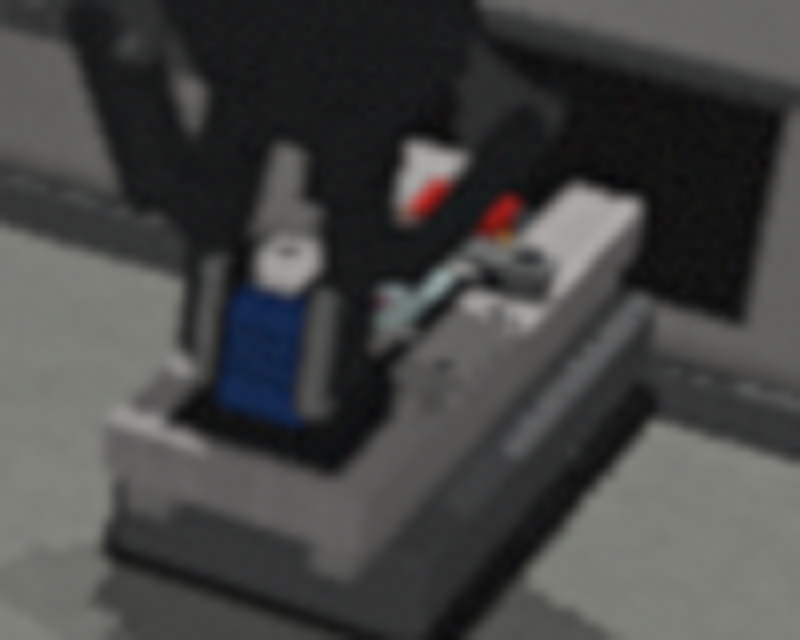

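The red pad now stands higher, with brass showing under it near (418,139). The last 1.8 mm of command moved the carrier only 0.3 mm at 11.7 N, so that is the end stop. I'll push slightly more, then ease off and check whether it holds.

Emit:
{"fn": "drive_tool", "kwargs": {
  "increments": [
    [[0,0,0,-0.012,0,0,1],[0,0,0,-0.012,0,0,1],[0,0,0,-0.012,0,0,1]]
  ]
}}

```text
t: 20.78
tcp_pos: [0.5025, -0.1742, 0.1566]
tcp_rot: [-1.995, -2.396, -0.026]
force: [-2.5, 13.2, 6.5]
finger_gap: 0.0225
```

```bash
python3 -c "
from h import *
instage()"
```

```text
t 20.77 carrier x 3.37 y -0.08 under z 69.7 F xy stage [-13.48  -0.12] Fz 6.45 M [ 2.47  0.45 -0.08] yawerr 0.2 gap 0.0225
```

Emit:
{"fn": "drive_tool", "kwargs": {
  "increments": [
    [[0,0,0,0.03,0,0.001,1],[0,0,0,0.06,0,0.001,1],[0,0,0,0.075,0,0.001,1],[0,0,0,0.075,0,0.001,1]]
  ]
}}

```text
t: 21.28
tcp_pos: [0.5024, -0.1737, 0.1566]
tcp_rot: [-2.002, -2.398, -0.023]
force: [-0.1, 6.4, 1.9]
finger_gap: 0.0231
```

```bash
python3 -c "
from h import *
instage()"
```

```text
t 21.27 carrier x 2.91 y -0.08 under z 69.7 F xy stage [-6.34  1.04] Fz 1.91 M [1.06 0.19 0.08] yawerr 0.03 gap 0.0231
```

Emit:
{"fn": "drive_tool", "kwargs": {
  "increments": [
    [[0,0,0,0.02,0,0,1],[0,0,0,0.04,0,0.001,1],[0,0,0,0.05,0,0.001,1],[0,0,0,0.05,0,0.001,1]]
  ]
}}

```text
t: 21.78
tcp_pos: [0.502, -0.1719, 0.1567]
tcp_rot: [-2.005, -2.398, -0.022]
force: [-0.4, 3.0, 0.0]
finger_gap: 0.0228
```

```bash
python3 -c "
from h import *
instage()"
```

```text
t 21.77 carrier x 1.09 y -0.07 under z 69.78 F xy stage [-3.08  0.11] Fz 0.01 M [ 0.59 -0.02  0.06] yawerr -0.04 gap 0.0228
```

Emit:
{"fn": "drive_tool", "kwargs": {
  "increments": [
    [[0,0,0,0.015,0,0,1],[0,0,0,0.03,0,0.001,1],[0,0,0,0.03,0,0.001,1]]
  ]
}}

```text
t: 22.15
tcp_pos: [0.502, -0.1716, 0.1568]
tcp_rot: [-2.008, -2.398, -0.021]
force: [1.1, -3.8, -2.7]
finger_gap: 0.0229
```

```bash
python3 -c "
from h import *
instage()
s=cv2.cvtColor(robot.read_camera('side'),4)
cv2.imwrite('pics/c14.png',cv2.resize(s[110:190,355:455],None,fx=8,fy=8,interpolation=2))"
```

```text
t 22.15 carrier x 0.76 y -0.02 under z 69.86 F xy stage [3.9  0.37] Fz -2.7 M [-0.77 -0.24  0.02] yawerr -0.11 gap 0.0229
```

View pics/c14.png

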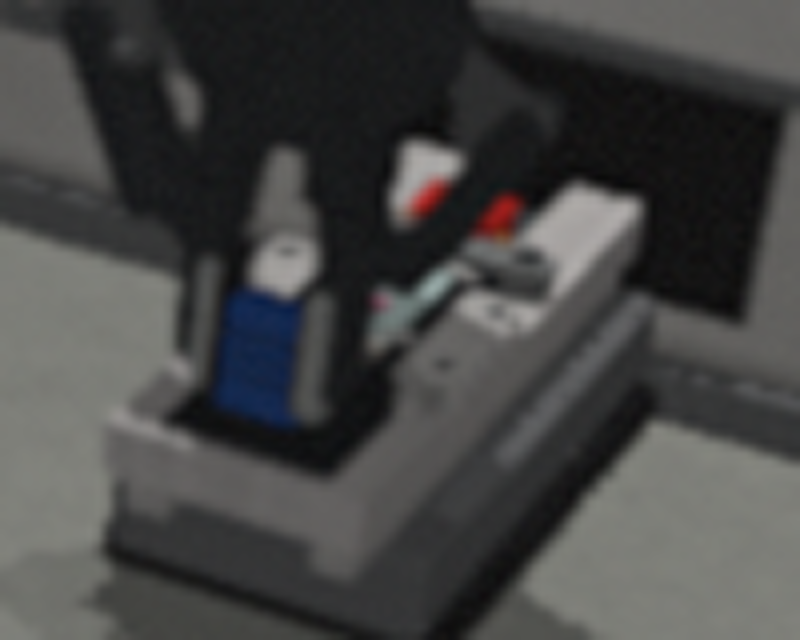

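It holds: pulling back 1.8 mm flipped the force from -3 to +3.9 N with hardly any movement, and the pad stays up. I'll relieve the load, release and rise straight up.

Emit:
{"fn": "drive_tool", "kwargs": {
  "increments": [
    [[0,0,0,-0.017,0,0,1],[0,0,0,-0.017,0,0,1],[0,0,0,-0.017,0,0,0],[0,0,0,-0.017,0,0,0],[0,0,0,-0.017,0,0,0],[0,0,0,-0.017,0,0,0],[0,0,0,0,0,-0.3,0],[0,0,0,0,0,-0.8,0],[0,0,0,0.3,0,-1.5,0],[0,0,0,1.0,0,-2.0,0],[0,0,0,2.0,0,-2.0,0],[0,0,0,3.0,0,-2.0,0],[0,0,0,4.0,0,-2.0,0],[0,0,0,4.0,0,-2.0,0]]
  ]
}}

```text
t: 23.95
tcp_pos: [0.4584, 0.0698, 0.2821]
tcp_rot: [-1.989, -2.407, -0.025]
force: [-0.3, -1.3, -0.6]
finger_gap: 0.0858
```

Run:
```python
from h import *
for n in("side","top"):
    im=robot.read_camera(n); cv2.imwrite(f"pics/{n}15.png",im[:,:,::-1])
t=cv2.imread("pics/top15.png"); s=cv2.imread("pics/side15.png")
a=cv2.resize(t[160:260,395:525],None,fx=3,fy=3,interpolation=2); b=cv2.resize(s[100:200,345:475],None,fx=3,fy=3,interpolation=2)
cv2.imwrite("pics/c15.png",np.hstack([a,b]))
instage()
```

```text
t 24.05 carrier x -238.82 y -0.14 under z 195.05 F xy stage [0.65 0.54] Fz -0.92 M [-0.08 -0.    0.02] yawerr 0.09 gap 0.0853
```

View pics/c15.png

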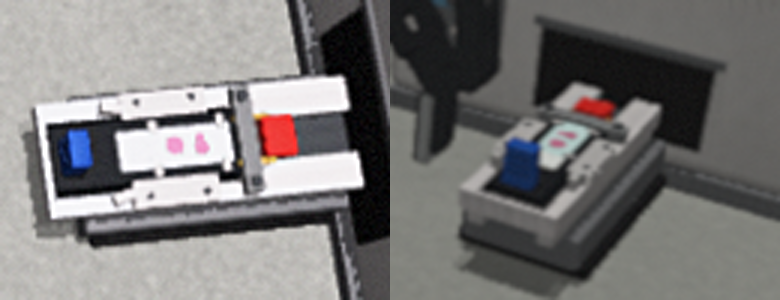

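View pics/top15.png

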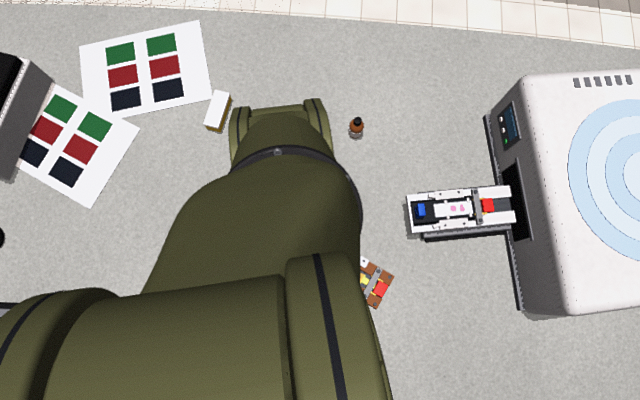

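The top view shows the carrier home on the stage. Its blue grip is at (420,210), its front is up against the bar at (475,207), and the pad is fully up at (487,205), as it looked in the dock at the start. The bystanders in view haven't moved. I'm handing in.

```bash
python3 -c "
from rig import robot
print(robot.finish_job())"
```

```text
the job is handed in; nothing more can be done
None
```

The carrier is seated and latched in the scanner's stage, and I handed the job in at about 24 s of the 64 s allowed. I pressed the dock's red pad with about 6 N, which popped the carrier out some 15 mm. I then drew it out along its dovetail, carried it over, and slid it into the stage until it met the hard stop.

**Seating checks:**
- **Stop:** I felt it about 3 mm past nominal home, by a reading that may be off by a couple of mm; the peak push was about 13.5 N.
- **Latch:** the click itself was not measured directly. A light pull of about 4 N gave almost no movement.
- **Pictures:** after release, the red pad is up and the carrier sits against the bar, as it did in the dock.
- **Bystanders:** the slide box, bottle and brown dock look undisturbed. The arm hid the dish and the larger carrier in the last top picture, so I did not recheck those two.

**Disagreements:**
- **Tilt:** contact heights showed the carrier held about 1.3° nose-up in the grip. The pictures could not confirm this. I levelled it before entering the rails, and contact then came at the expected height.
- **Camera and pad position:** the side camera's projections were off by about 1–2 pixels. Before seating, the pad in the top picture suggested home was about 2 mm before nominal, but the stop was felt beyond it; I went by the felt stop.

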